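Level the balance base

TASK

The stone base under the laboratory balance stands on its three rubber feet only and rocks when a near corner is pressed, because its two levelling screws (blue knobs) hang short of their steel pads. Screw both of them down until all five feet carry a fair share of the weight (a tenth to a fifth of it on each screw), so firmly that the base no longer rocks but without ever jacking or rocking a rubber foot off the bench, then let go. Do not shift or tip the base, or disturb the bottle, jar and beaker around it.

Things in the scene. Friction and masses are not known exactly. Their poses are not given: they have to be found in the camera images.
- base: Loose stone plate (250 x 300 x 35 mm, top 70 mm above the bench) with a white balance on its far half, 127 mm high; 6 to 8 kg. Once a screw bears, its knob stays put and turning it lifts its corner of the plate: about 20 N more load per rad; loading one screw relieves the other by about a quarter as much. Origin: bench level under the centre; x from the knob side to the balance, y left, z up.
- screw_l: Left levelling screw in one piece: blue round knob (34 mm across, 26 mm tall) on a 12 mm stem through the plate to a steel foot. Origin: knob's centre, on the upright axis, about 105 mm above the bench. Clockwise from above lowers it 2.5 mm per rad; about 0.03 N m while it hangs free, clearly more once it bears. It starts 1 to 7 mm above its fixed steel pad (unknown, differs per screw). Axis in the base's frame: x -85, y +120 mm.
- screw_r: Right levelling screw in one piece: blue round knob (34 mm across, 26 mm tall) on a 12 mm stem through the plate to a steel foot. Origin: knob's centre, on the upright axis, about 105 mm above the bench. Clockwise from above lowers it 2.5 mm per rad; about 0.03 N m while it hangs free, clearly more once it bears. It starts 1 to 7 mm above its fixed steel pad (unknown, differs per screw). Axis in the base's frame: x -85, y -120 mm.
- foot_near: Black rubber foot, 36 mm across, springy (about 14 N per mm). Origin: centre of its underside, which rests on the bench. In the base's frame it stands at x -85, y 0 mm, between the screws; it bears about half the weight at the start.
- foot_far_l: Black rubber foot, 36 mm across, springy (about 14 N per mm). Origin: centre of its underside, which rests on the bench. In the base's frame it stands at x +85, y +115 mm; it bears about a quarter of the weight.
- foot_far_r: Black rubber foot, 36 mm across, springy (about 14 N per mm). Origin: centre of its underside, which rests on the bench. In the base's frame it stands at x +85, y -115 mm; it bears about a quarter of the weight.
- amber_bottle: Bystander: closed amber glass bottle with blue cap, 80 mm across, 170 mm tall, standing. Origin: centre of its underside.
- white_jar: Bystander: white plastic jar with red cap, 68 mm across, 85 mm tall, standing. Origin: centre of its underside.
- beaker: Bystander: open glass beaker, 66 mm across, 85 mm tall, standing. Origin: centre of its underside.

How it is judged:
By the outcome, as a careful person would: the job done as asked, in the order asked, and still so for the second after the job is handed in, with the robot touching nothing.
It also fails if it takes over 72 s, if anything falls off the work surface, if the arm or the gripper's body presses on something with over 40 N, if the wrist force passes 120 N, or if a joint passes its speed limit or range.

ROBOT

A 6-joint arm with a two-finger parallel gripper is mounted at the origin on the work surface. World frame = base frame: x ahead of the robot, y to its left, z up, the work surface at z = 0. Lengths are in mm, angles in rad, forces in N, time in s.
With the tool pointing down it reaches from about 275 to 1000 mm from the base axis. Payload 8.4 kg.
Tool frame: the origin (TCP) lies on the centre line of the jaws, within the pads' length; the fingertips stand 17 mm ahead of it and the grasp point (between the pads) lies 2 mm behind it (r.tcp_to_tips is the z of the fingertips in the tool frame, in mm); z points along the fingers, y is the direction in which the jaws open and shut (so a half turn about z gives the same grasp; the last joint's range is limited). The gripper opens to 85 mm and grips with 20 to 120 N. Pads are 22 mm wide; open, the fingers measure 114 mm over their backs; the gripper's body (76 mm by 85 mm) begins 54 mm behind the grasp point. The pads swing forward as they close: fully open they stand 13 mm farther back than shut.
Start: joints at [1.248, 0.353, 1.633, -0, 1.155, -0.002], TCP at [197.077, 593.118, 248.281] pointing down, gripper open.
Joint ranges: [-2.63, 2.63], [-0.92, 2.1], [0.06, 2.66], [-1.3, 4.44], [0, 2.69], [-3.02, 3.02]. Speed limits (rad/s): [2.22, 2.22, 2.79, 3.14, 3.14, 3.14].

INTERFACE

Orientations are given as [roll, pitch, yaw] about the fixed x, y, z axes, in that order (R = Rz(yaw) Ry(pitch) Rx(roll)).
In Python, from rig import r, cams, job gives the robot as it stands.
- The arm moves only by the tool drive_tool, never from a script. Its argument "deltas" is a list of rows, each a list of 4 numbers: the shift along the tool's x, y, z in cm, then the turn about the tool's z in rad. In form: [[x, y, z, roll], ...]. A call has 1 to 12 rows; each row shifts and turns the commanded pose from where the row before left it, along the tool's axes as they then stand; what a row does not reach is not made up. A row lasts 1/12 s, in which the tool goes at most 41.7 mm and 7.16 degrees, less where a joint would pass 70% of its speed; a pose out of reach is approached as far as the arm can. A call with a gripper value outside its range is refused whole. "jaw" is the closure, from 0 (fully open) to 1 (shut), set as the call begins (left out, the last holds). The fingers move at their own pace and stop on an object; "force" is the grip in N (left out, the last holds). Time passes only in rows, so rows that do not move let the fingers close. It gives the time, the measured TCP pose, the force and the opening at its end, in the units of the state.
- r.sense(): the state, without advancing time (a new reading comes with each control period).
- cams.grab_frame(name): name is "scene" or "top"; returns (picture, depth): 400x640x3 uint8, red, green, blue; 400x640 float32, mm along the optical axis (not along the pixel's ray), 0 where there is no reading.
- cams.camera_params(name): a dict with "fx", "fy", "cx", "cy" (pixels), "k1" (the pictures are not rectified: a ray, as slopes to the right and down, at radius r is drawn at 1 + k1 r^2 times it, then the intrinsics apply), "R" (3x3) and "t" (3): a world point X has camera coordinates R X + t. Camera axes: x right, y down, z forward; pixel columns grow to the right and rows downward; lengths in mm; the calibration is good to about 2 mm. A picture is of the moment at which its call begins. camera_params takes no time and is no camera call.
- job.sign_off(): hands the job in, once; it reports no verdict.
The state is a dict: "clock": time; "qpos": joint angles; "qvel": joint speeds; "joint_efforts": joint torques, N m; "eef_pos": TCP position; "tcp_rot": TCP orientation; "contact_force": force on the tool from outside, world axes, zero at the start; "wrist_torque": the same for the moment, N m; "opening": opening from 0.0 (shut) to 1.0 (fully open).
Only numpy, scipy, OpenCV 4.12 (cv2) and the standard library are available. Lean on these libraries where they do the work, as an engineer would, in place of code of your own. Each camera call takes 0.05 s, during which the arm holds its last target. There are 200 camera calls.

## Working session

There is one attempt and no reset: what is moved stays moved. The work goes in short steps, Python scripts to look and compute and a tool call to move; the robot and the scene stay as the last step left them, time stands still between calls to the robot, and variables do not carry over. Pictures are saved under pics/ and viewed, about 8 in all and at most 12, crops included, and the job is handed in when it is done.

Besides the shell and the picture viewer there is one more tool, called after "Request:" as name([rows], argument=value, ...), one row to a line, values as JSON. drive_tool: Moves the arm, as the interface text tells. Its arguments: {"type":"object","properties":{"deltas":{"type":"array"},"jaw":{"type":"number"},"force":{"type":"number"}},"required":["deltas"]}

```bash
ls; mkdir -p pics
python3 - <<'E'
from rig import r,cams,job
import cv2,numpy as np
s=r.sense();print({k:np.round(v,3).tolist() for k,v in s.items()},r.tcp_to_tips)
for n in('scene','top'):
    p,d=cams.grab_frame(n);cv2.imwrite(f'pics/{n}0.png',cv2.cvtColor(p,cv2.COLOR_RGB2BGR));np.save(f'pics/{n}0d.npy',d)
    print(n,{k:np.round(v,3).tolist() for k,v in cams.camera_params(n).items()})
a=np.vstack([cv2.resize(cv2.imread(f'pics/{n}0.png'),(480,300)) for n in('scene','top')]);cv2.imwrite('pics/both0.png',a)
E
```

```text
pics
{'clock': 0.0, 'qpos': [1.248, 0.354, 1.634, 0.0, 1.155, -0.002], 'qvel': [0.002, -0.0, -0.001, 0.0, -0.0, 0.003], 'joint_efforts': [-0.001, -60.523, -34.207, -0.0, 0.009, 0.0], 'eef_pos': [196.927, 592.686, 247.553], 'tcp_rot': [-3.14, -0.0, 2.821], 'contact_force': [0.634, 0.036, 0.753], 'wrist_torque': [-0.024, 0.03, 0.006], 'opening': 1.0} 17.0
scene {'fx': 456.276, 'fy': 456.276, 'cx': 312.88, 'cy': 199.933, 'k1': -0.109, 'R': [[-0.337, 0.941, 0.019], [0.704, 0.265, -0.659], [-0.626, -0.209, -0.752]], 't': [170.121, -373.926, 1445.368]}
top {'fx': 388.744, 'fy': 388.744, 'cx': 321.571, 'cy': 197.517, 'k1': -0.078, 'R': [[0.092, -0.996, 0.002], [-0.975, -0.091, -0.201], [0.2, 0.017, -0.98]], 't': [-17.224, 630.461, 789.165]}
```

View pics/both0.png

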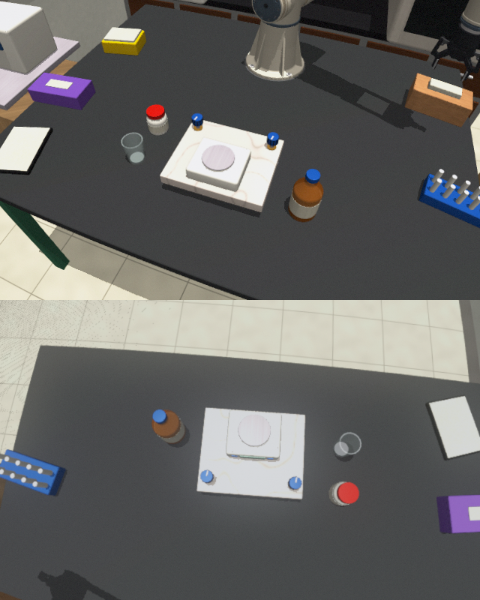

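The picture shows the base near the middle, with blue knobs at about (206,477) and (294,483) in the lower (top-camera) half. The bottle is left of the base, and the jar and beaker are on the right. Next I measure the knobs.

```bash
cat > h.py <<'E'
import cv2,numpy as np
from rig import r,cams,job
def ray(n,uv):
    c=cams.camera_params(n);x=np.array([(uv[0]-c['cx'])/c['fx'],(uv[1]-c['cy'])/c['fy']]);u=x.copy()
    for _ in range(20):u=x/(1+c['k1']*(u@u))
    R=np.array(c['R']);return -R.T@np.array(c['t']),R.T@np.array([*u,1])
def onz(n,uv,z):
    o,d=ray(n,uv);return o+d*(z-o[2])/d[2]
def blobs(img,lo,hi,amin=40):
    h=cv2.cvtColor(img,cv2.COLOR_BGR2HSV);m=cv2.inRange(h,lo,hi)
    k,l,st,ce=cv2.connectedComponentsWithStats(m);return [(st[i],ce[i]) for i in range(1,k) if st[i][4]>=amin]
def tri(a,b):
    (o,d),(p,e)=a,b;d=d/np.linalg.norm(d);e=e/np.linalg.norm(e);s=np.linalg.lstsq(np.c_[d,-e],p-o,rcond=None)[0]
    q,w=o+d*s[0],p+e*s[1];return (q+w)/2,np.linalg.norm(q-w)
E
python3 - <<'E'
from h import *
B={}
for n in('scene','top'):
    im=cv2.imread(f'pics/{n}0.png');d=np.load(f'pics/{n}0d.npy')
    for st,c in blobs(im,(100,120,60),(125,255,255)):
        if st[4]<600: print(n,st,c.round(1),'z105',onz(n,c,105).round(1))
im=cv2.imread('pics/top0.png')
# stone plate contour
m=cv2.inRange(cv2.cvtColor(im,cv2.COLOR_BGR2HSV),(0,0,140),(180,60,255));m=cv2.morphologyEx(m,cv2.MORPH_CLOSE,np.ones((15,15)))
for c in cv2.findContours(m,0,2)[0]:
    if 5000<cv2.contourArea(c)<60000:
        b=cv2.boxPoints(cv2.minAreaRect(c));P=[onz('top',q,70)[:2].round(1) for q in b];print(b.round(1).tolist(),P,[np.linalg.norm(P[i]-P[i-1]).round(1) for i in range(4)])
z=lambda n,a,s:cv2.resize(cv2.imread(f'pics/{n}0.png')[a],None,fx=s,fy=s,interpolation=2)
A=z('top',np.s_[215:265,250:420],4.5);Bm=z('scene',np.s_[140:220,230:400],4.5)
cv2.imwrite('pics/crop1.png',np.vstack([A,Bm]))
E
```

```text
scene [255 151  16  17 177] [262.7 158.2] z105 [ 535.4 -114.8  105. ]
scene [357 176  15  18 183] [363.9 183.7] z105 [530.9 127.1 105. ]
scene [407 225  21  20 319] [416.8 234.2] z105 [628.2 265.5 105. ]
top [203 146  19  18 260] [212.2 154.7] z105 [692.8 283.1 105. ]
top [268 228  16  15 143] [275.4 235.7] z105 [532.8 127.3 105. ]
top [386 237  15  15 155] [392.8 244.4] z105 [ 536.9 -113.6  105. ]
[[261.79998779296875, 254.8000030517578], [270.1000061035156, 142.39999389648438], [410.8999938964844, 152.8000030517578], [402.6000061035156, 265.20001220703125]] [array([492.9, 155.8]), array([743.4, 167.9]), array([ 748.5, -149.2]), array([ 498.4, -143.2])] [np.float64(299.1), np.float64(250.8), np.float64(317.1), np.float64(250.2)]
[[-0.0, 0.0], [625.0, 0.0], [625.0, 248.0], [0.0, 248.0]] [array([1088.8,  953.7]), array([1240.1, -717.3]), array([ 576. , -647.8]), array([445.2, 752.7])] [np.float64(674.3), np.float64(1677.8), np.float64(667.7), np.float64(1406.6)]
```

View pics/crop1.png

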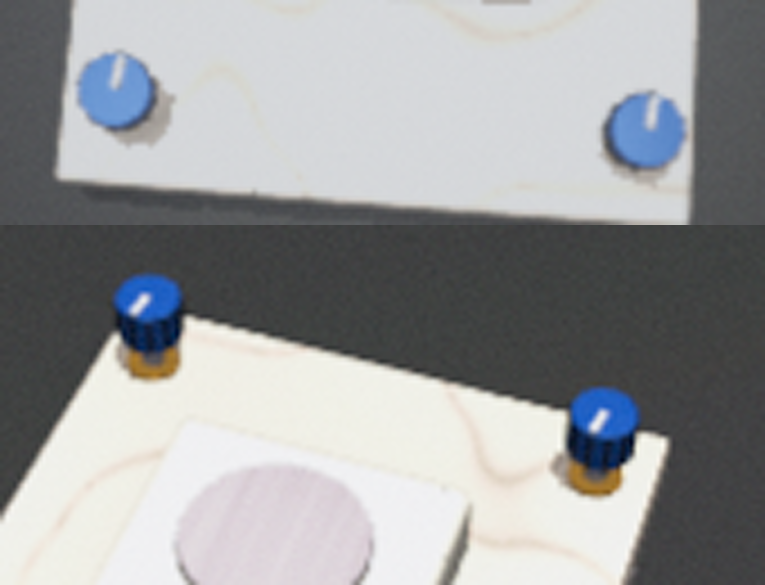

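Request:
drive_tool([
  [-2.9,-2.1,0,0],
  [-2.9,-2.1,0,0],
  [-2.9,-2.1,0,0],
  [-2.9,-2.1,0,0],
  [-2.9,-2.1,0,0],
  [-2.9,-2.1,0,0],
  [-2.9,-2.1,0,0],
  [-2.9,-2.1,0,0],
  [-2.9,-2.1,0,0],
  [-2.9,-2.1,0,0],
  [-2.9,-2.1,0,0],
  [-2.9,-2.1,0,0],
], jaw=0.35, force=20)

```text
clock: 1.1
eef_pos: [448.4, 242.5, 248.2]
tcp_rot: [-3.141, -0.0, 2.821]
contact_force: [1.5, -0.1, 0.4]
opening: 0.653
```

Request:
drive_tool([
  [-2.9,-2.1,0,0],
  [-2.9,-2.1,0,0],
  [-2.9,-2.1,0,0],
  [-2.9,-2.1,0,0],
  [0,0,0,-0.12],
  [0,0,0,-0.12],
  [0,0,0,-0.12],
  [0,0,0,-0.12],
  [0,0,0,-0.12],
  [0,0,0,-0.12],
  [0,0,0,-0.12],
  [0,0,0,-0.12],
])

```text
clock: 2.1
eef_pos: [531.2, 127.9, 247.9]
tcp_rot: [3.141, -0.001, -2.496]
contact_force: [0.1, 0.5, -0.4]
opening: 0.653
```

Request:
drive_tool([
  [0,0,2,-0.12],
  [0,0,2,-0.12],
  [0,0,2,-0.12],
  [0,0,0,-0.12],
  [0,0,0,0],
  [0,0,0,0],
  [0,0,0,0],
])

```text
clock: 2.68
eef_pos: [531.8, 128.1, 188.8]
tcp_rot: [-3.141, 0.001, -2.026]
contact_force: [-0.3, -0.8, 0.8]
opening: 0.653
```

Request:
drive_tool([
  [0.09,-0.07,2,0],
  [0,0,2,0],
  [0,0,2,0],
  [0,0,1.4,0],
  [0,0,0.4,0],
  [0,0,0,0],
  [0,0,0,0],
])

```text
clock: 3.27
eef_pos: [532.3, 127.0, 111.1]
tcp_rot: [-3.141, 0.001, -2.024]
contact_force: [0.4, -0.6, 0.3]
opening: 0.648
```

Run:
```python
from h import *
n='scene';p,d=cams.grab_frame(n);t,_=cams.grab_frame('top')
f=lambda p,a:cv2.resize(cv2.cvtColor(p,cv2.COLOR_RGB2BGR)[a],(700,290),interpolation=2)
cv2.imwrite('pics/c2.png',np.vstack([f(p,np.s_[140:226,290:498]),f(t,np.s_[195:281,190:398])]))
s=r.sense();print(s['eef_pos'],s['contact_force'],s['wrist_torque'],s['qpos'])
```

```text
[532.59950952 127.06472095 111.53801467] [ 0.07503999 -0.15283219 -0.62521737] [-0.00882756 -0.00087358  0.0163244 ] [ 2.31463391e-01  4.05309412e-01  1.91268744e+00 -1.40009409e-05
  8.21503161e-01 -2.45783959e+00]
```

View pics/c2.png

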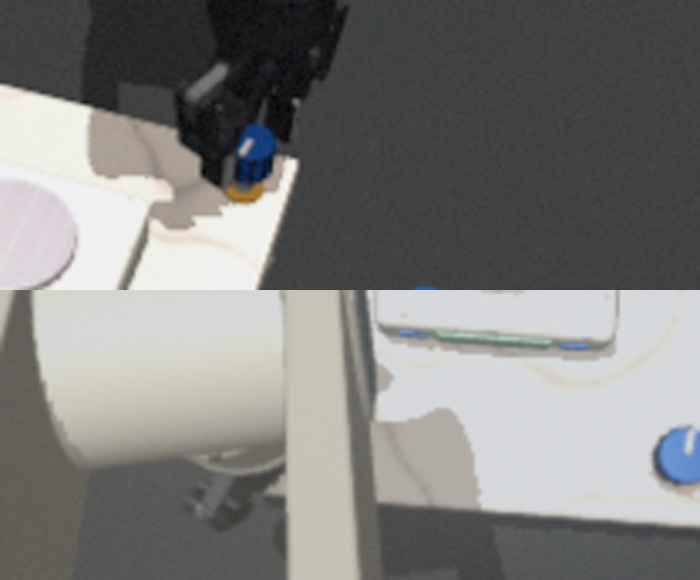

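The fingers straddle the left knob (upper view, knob at about (255,150)) with clearance on both sides. I'll close in stages and watch the force.

Request:
drive_tool([
  [0,0,0,0],
  [0,0,0,0],
  [0,0,0,0],
], jaw=0.57, force=20)

```text
clock: 3.62
eef_pos: [532.3, 126.9, 111.0]
tcp_rot: [-3.14, 0.001, -2.023]
contact_force: [1.7, 0.6, -0.2]
opening: 0.43
```

Request:
drive_tool([
  [0,0,0,0],
  [0,0,0,0],
  [0,0,0,0],
  [0,0,0,0],
], jaw=0.65, force=20)

```text
clock: 3.95
eef_pos: [533.3, 126.6, 111.1]
tcp_rot: [-3.139, 0.001, -2.022]
contact_force: [3.5, -3.3, 1.9]
opening: 0.389
```

```bash
cat > s.py <<'E'
from h import *
s=r.sense();y=s['tcp_rot'][2];f=np.array(s['contact_force']);ex=np.array([np.cos(y),np.sin(y),0]);ey=np.array([np.sin(y),-np.cos(y),0])
print('t',round(s['clock'],2),'pos',np.round(s['eef_pos'],2),'yaw',round(y,3),'q6',round(s['qpos'][5],3),'F',f.round(2),'Ftool',round(f@ex,2),round(f@ey,2),'T',np.round(s['wrist_torque'],3),'eff6',round(s['joint_efforts'][5],3),'op',s['opening'])
E
python3 s.py
```

```text
t 3.95 pos [533.27 126.58 111.11] yaw -2.022 q6 -2.458 F [ 3.53 -3.33  1.9 ] Ftool 1.46 -4.63 T [-0.456 -0.555 -0.04 ] eff6 -0.006 op 0.38936904855828114
```

Request:
drive_tool([
  [0,-0.1,0,0],
  [0,0,0,0],
  [0,0,0,0],
  [0,0,0,0],
], jaw=0.8, force=25)

```text
clock: 4.28
eef_pos: [533.3, 126.5, 111.0]
tcp_rot: [-3.14, 0.001, -2.023]
contact_force: [1.1, -0.7, 5.8]
opening: 0.389
```

```bash
python3 s.py
```

```text
t 4.28 pos [533.33 126.55 110.98] yaw -2.023 q6 -2.46 F [ 1.12 -0.73  5.83] Ftool 0.16 -1.32 T [-0.06  -0.109  0.01 ] eff6 -0.016 op 0.3892861247737901
```

Request:
drive_tool([
  [0,0,0,0.1],
  [0,0,0,0.1],
  [0,0,0,0],
  [0,0,0,0],
])

```text
clock: 4.62
eef_pos: [533.2, 126.5, 110.7]
tcp_rot: [-3.141, 0.001, -2.22]
contact_force: [1.8, -0.4, 2.3]
opening: 0.391
```

```bash
python3 s.py
```

```text
t 4.62 pos [533.21 126.53 110.66] yaw -2.22 q6 -2.263 F [ 1.77 -0.43  2.33] Ftool -0.72 -1.67 T [-0.028 -0.323 -0.031] eff6 0.533 op 0.3906483132762034
```

Request:
drive_tool([
  [0,0,0.01,0.1],
  [0,0,0.02,0.1],
  [0,0,0.02,0.1],
  [0,0,0,0],
  [0,0,0,0],
])

```text
clock: 5.03
eef_pos: [533.1, 126.6, 110.0]
tcp_rot: [-3.141, 0.001, -2.517]
contact_force: [3.3, 0.4, 3.1]
opening: 0.389
```

```bash
python3 s.py
```

```text
t 5.03 pos [533.08 126.6  110.  ] yaw -2.517 q6 -1.965 F [3.27 0.41 3.13] Ftool -2.89 -1.57 T [ 0.293 -0.436  0.023] eff6 0.504 op 0.3886072302272982
```

Create s.py:
```python
from h import *
import sys
L=[]
for i in range(int(sys.argv[1]) if len(sys.argv)>1 else 6):
    cams.grab_frame('top');L.append(r.sense())
m=lambda k:np.mean([s[k] for s in L],0);sd=lambda k:np.std([s[k] for s in L],0)
y=L[-1]['tcp_rot'][2];f=m('contact_force');ex=np.array([np.cos(y),np.sin(y),0]);ey=np.array([np.sin(y),-np.cos(y),0])
print('t',round(L[-1]['clock'],2),'pos',m('eef_pos').round(2),'yaw',round(y,3),'q6',m('qpos')[5].round(3),'F',f.round(2),'Ftool',(f@ex).round(2),(f@ey).round(2),'T',m('wrist_torque').round(3),'sdTz',sd('wrist_torque')[2].round(3),'eff6',m('joint_efforts')[5].round(3),'op',L[-1]['opening'])
```

```text
(no output)
```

Request:
drive_tool([
  [-0.05,-0.04,0,0.1],
  [0,0,0.02,0.1],
  [0,0,0.02,0.1],
  [0,0,0,0],
])

```text
clock: 5.37
eef_pos: [533.1, 126.7, 109.4]
tcp_rot: [3.141, -0.0, -2.823]
contact_force: [1.1, 3.2, 2.9]
opening: 0.389
```

```bash
python3 s.py
```

```text
t 5.67 pos [533.12 126.67 109.4 ] yaw -2.82 q6 -1.665 F [0.99 4.08 2.66] Ftool -2.23 3.55 T [ 0.807 -0.134 -0.007] sdTz 0.042 eff6 0.218 op 0.38679158886052123
```

Request:
drive_tool([
  [-0.04,0.06,0.02,0.1],
  [0,0,0.03,0.1],
  [0,0,0.03,0.1],
  [0,0,0,0],
])

```text
clock: 6.0
eef_pos: [533.1, 127.0, 108.5]
tcp_rot: [-3.141, -0.001, -3.125]
contact_force: [-0.4, 1.5, 2.5]
opening: 0.385
```

```bash
python3 s.py
```

```text
t 6.3 pos [533.17 126.98 108.55] yaw -3.12 q6 -1.362 F [-0.75  2.34  3.5 ] Ftool 0.7 2.36 T [ 0.6    0.067 -0.004] sdTz 0.028 eff6 0.237 op 0.3862942818825471
```

Request:
drive_tool([
  [0.01,0.04,0.02,0.1],
  [0,0,0.03,0.1],
  [0,0,0.02,0.1],
])

```text
clock: 6.55
eef_pos: [533.2, 127.2, 107.8]
tcp_rot: [-3.141, -0.0, 2.858]
contact_force: [-0.5, 1.7, 3.0]
opening: 0.387
```

```bash
python3 s.py 4
```

```text
t 6.75 pos [533.22 127.26 107.82] yaw 2.865 q6 -1.057 F [0.15 1.2  3.26] Ftool 0.19 1.2 T [ 0.335 -0.033 -0.042] sdTz 0.02 eff6 0.332 op 0.38875544025416675
```

Request:
drive_tool([
  [0,0,0.02,0.1],
  [0,0,0.03,0.1],
  [0,0,0.02,0.1],
])

```text
clock: 7.0
eef_pos: [533.5, 127.4, 107.4]
tcp_rot: [3.142, 0.0, 2.56]
contact_force: [-0.2, 0.4, 8.5]
opening: 0.386
```

```bash
python3 s.py 4
```

```text
t 7.2 pos [533.47 127.35 107.44] yaw 2.564 q6 -0.758 F [-1.2   0.55  5.9 ] Ftool 1.3 -0.2 T [ 0.303  0.011 -0.071] sdTz 0.03 eff6 0.249 op 0.38841360321249974
```

Request:
drive_tool([
  [0,0,-0.03,0.1],
  [0,0,0,0],
])

```text
clock: 7.37
eef_pos: [533.5, 127.3, 107.5]
tcp_rot: [3.141, 0.0, 2.46]
contact_force: [1.2, -0.1, 1.6]
opening: 0.39
```

```bash
python3 s.py 6
```

```text
t 7.67 pos [533.49 127.34 107.47] yaw 2.463 q6 -0.662 F [1.54 0.25 1.37] Ftool -1.04 1.16 T [ 0.212 -0.378 -0.003] sdTz 0.044 eff6 0.196 op 0.3812093107998554
```

Request:
drive_tool([
  [0,0,0,0.1],
  [0,0,0,0],
])

```text
clock: 7.83
eef_pos: [533.6, 127.4, 107.5]
tcp_rot: [3.141, 0.001, 2.358]
contact_force: [3.6, -0.7, 0.5]
opening: 0.387
```

```bash
python3 s.py 6
```

```text
t 8.13 pos [533.57 127.37 107.48] yaw 2.363 q6 -0.561 F [ 3.02 -0.84 -0.57] Ftool -2.74 1.52 T [-0.002 -0.66  -0.01 ] sdTz 0.038 eff6 0.2 op 0.38821640621528625
```

Request:
drive_tool([
  [-0.05,0.03,0,0.1],
  [0,0,0,0.1],
  [0,0,0,0.06],
  [0,0,0,0],
  [0,0,0,0],
])

```text
clock: 8.55
eef_pos: [533.9, 127.3, 107.5]
tcp_rot: [-3.142, 0.0, 2.104]
contact_force: [2.6, -0.1, 0.0]
opening: 0.387
```

```bash
python3 s.py 6
```

```text
t 8.85 pos [533.92 127.3  107.48] yaw 2.102 q6 -0.3 F [ 3.16 -0.54 -0.14] Ftool -2.07 2.45 T [-0.001 -0.641  0.005] sdTz 0.024 eff6 0.001 op 0.388844164565253
```

Request:
drive_tool([
  [-0.03,0.04,0,0],
  [0,0,0,0],
])

```text
clock: 9.02
eef_pos: [534.0, 127.3, 107.4]
tcp_rot: [-3.141, -0.0, 2.101]
contact_force: [0.6, 0.1, 1.5]
opening: 0.386
```

Request:
drive_tool([
  [0,0,0,0],
  [0,0,0,0],
  [0,0,0,0],
  [0,0,0,0],
], jaw=0.35)

```text
clock: 9.35
eef_pos: [534.0, 127.2, 107.3]
tcp_rot: [-3.141, -0.0, 2.101]
contact_force: [-0.1, -0.3, 0.3]
opening: 0.65
```

Request:
drive_tool([
  [0,0,-0.5,0],
  [0,0,-2,0],
  [0,0,-3,0],
  [0,0,-3,0],
  [0,0,-1,0],
])

```text
clock: 9.77
eef_pos: [536.1, 127.7, 206.8]
tcp_rot: [3.137, 0.001, 2.101]
contact_force: [1.5, 0.8, 0.7]
opening: 0.65
```

```bash
python3 s.py 2
python3 - <<'E'
from h import *
for n in('scene','top'):
    p,d=cams.grab_frame(n);im=cv2.cvtColor(p,cv2.COLOR_RGB2BGR);cv2.imwrite(f'pics/{n}3.png',im)
    for st,c in blobs(im,(100,120,60),(125,255,255)):
        if st[4]<600: print(n,st,c.round(1),'z105',onz(n,c,105).round(1))
E
```

```text
t 9.87 pos [536.14 127.69 206.02] yaw 2.101 q6 -0.299 F [ 0.93 -0.23  0.78] Ftool -0.67 0.69 T [-0.041 -0.025  0.025] sdTz 0.006 eff6 -0.0 op 0.6493171132761762
scene [255 151  15  17 169] [262.6 158.2] z105 [ 535.4 -115.   105. ]
scene [356 177  16  19 165] [363.5 185.4] z105 [536.1 127.7 105. ]
scene [407 225  21  20 319] [416.8 234.2] z105 [628.3 265.5 105. ]
top [386 236  16  16 154] [393.2 244.1] z105 [ 537.6 -114.4  105. ]
```

Request:
drive_tool([
  [-2.09,-1.21,0,0],
  [-2.09,-1.21,0,0],
  [-2.09,-1.21,0,0],
  [-2.09,-1.21,0,0],
  [-2.09,-1.21,0,0],
  [-2.09,-1.21,0,0],
  [-2.09,-1.21,0,0],
  [-2.09,-1.21,0,0],
  [-2.09,-1.21,0,0],
  [-2.09,-1.21,0,0],
])

```text
clock: 10.8
eef_pos: [534.3, -115.2, 200.4]
tcp_rot: [-3.139, -0.002, 2.101]
contact_force: [-0.1, -0.3, 0.2]
opening: 0.654
```

Request:
drive_tool([
  [0,0,0,-0.12],
  [0,0,0,-0.12],
  [0,0,0,-0.12],
  [0,0,0,-0.12],
  [0,0,0,-0.12],
  [0,0,0,-0.12],
  [0,0,0,-0.12],
  [0,0,0,-0.12],
  [0,0,0,-0.12],
  [0,0,0,-0.12],
  [0,0,0,-0.12],
  [0,0,0,-0.12],
])

```text
clock: 11.8
eef_pos: [534.4, -114.0, 200.3]
tcp_rot: [3.14, -0.003, -2.736]
contact_force: [0.9, 0.2, -0.3]
opening: 0.645
```

Request:
drive_tool([
  [0,0,0,-0.12],
  [0,0,0,-0.12],
  [0,0,0,0],
  [0,0,0,0],
  [0,0,0,0],
])

```text
clock: 12.22
eef_pos: [535.1, -114.1, 201.5]
tcp_rot: [3.14, -0.001, -2.506]
contact_force: [0.4, -0.9, 0.3]
opening: 0.649
```

```bash
python3 s.py 3
```

```text
t 12.37 pos [ 535.36 -114.17  201.94] yaw -2.504 q6 -2.42 F [ 0.04 -0.43  0.23] Ftool 0.22 -0.37 T [0.006 0.005 0.014] sdTz 0.03 eff6 0.037 op 0.6496360282385062
```

Request:
drive_tool([
  [-0.13,-0.09,2,0],
  [0,0,2,0],
  [0,0,2,0],
  [0,0,2,0],
  [0,0,0.8,0],
  [0,0,0.3,0],
  [0,0,0,0],
  [0,0,0,0],
])

```text
clock: 13.03
eef_pos: [537.8, -114.3, 112.3]
tcp_rot: [-3.141, 0.001, -2.503]
contact_force: [0.3, 0.5, 0.2]
opening: 0.652
```

Request:
drive_tool([
  [0,0,0,0],
  [0,0,0,0],
  [0,0,0,0],
], jaw=0.57, force=20)

```text
clock: 13.28
eef_pos: [537.7, -114.3, 112.3]
tcp_rot: [-3.141, 0.001, -2.502]
contact_force: [0.4, 0.6, 0.4]
opening: 0.427
```

Request:
drive_tool([
  [0,0,0,0],
  [0,0,0,0],
  [0,0,0,0],
  [0,0,0,0],
], jaw=0.65, force=20)

```text
clock: 13.62
eef_pos: [537.4, -114.2, 111.9]
tcp_rot: [-3.141, 0.0, -2.502]
contact_force: [-1.3, -0.0, 6.4]
opening: 0.389
```

```bash
python3 s.py 3
```

```text
t 13.77 pos [ 537.37 -114.25  111.87] yaw -2.502 q6 -2.422 F [-0.98  0.08  5.97] Ftool 0.74 0.64 T [ 0.124  0.303 -0.012] sdTz 0.036 eff6 -0.019 op 0.38846247810466156
```

Request:
drive_tool([
  [0,0,0,0],
  [0,0,0,0.1],
  [0,0,0,0.1],
  [0,0,0,0],
], jaw=0.8, force=25)

```text
clock: 14.1
eef_pos: [537.3, -114.0, 111.6]
tcp_rot: [3.141, 0.0, -2.707]
contact_force: [-0.7, 1.6, 3.2]
opening: 0.389
```

```bash
python3 s.py 4
```

```text
t 14.3 pos [ 537.27 -114.06  111.56] yaw -2.7 q6 -2.225 F [-0.46  2.3   3.27] Ftool -0.57 2.28 T [ 0.427  0.125 -0.038] sdTz 0.017 eff6 0.373 op 0.3870569036130773
```

Request:
drive_tool([
  [0,0,0.02,0.1],
  [0,0,0.03,0.1],
  [0,0,0,0],
])

```text
clock: 14.55
eef_pos: [537.1, -113.9, 110.9]
tcp_rot: [3.141, -0.0, -2.905]
contact_force: [-1.1, 3.8, 3.7]
opening: 0.386
```

```bash
python3 s.py 4
```

```text
t 14.75 pos [ 537.19 -113.93  110.98] yaw -2.899 q6 -2.026 F [-0.82  4.45  3.61] Ftool -0.27 4.51 T [0.817 0.114 0.002] sdTz 0.038 eff6 0.364 op 0.3900679813366066
```

Request:
drive_tool([
  [0,0.08,0.02,0.1],
  [0,0,0.03,0.1],
  [0,0,0,0],
])

```text
clock: 15.0
eef_pos: [537.1, -113.6, 110.5]
tcp_rot: [-3.141, 0.0, -3.104]
contact_force: [-1.0, 2.1, 3.4]
opening: 0.386
```

```bash
python3 s.py 4
```

```text
t 15.2 pos [ 537.16 -113.57  110.56] yaw -3.099 q6 -1.825 F [-0.03  2.08  3.77] Ftool -0.06 2.08 T [ 0.353  0.073 -0.005] sdTz 0.025 eff6 0.358 op 0.39255091972885037
```

Request:
drive_tool([
  [0,0,0.02,0.1],
  [0,0,0.03,0.1],
  [0,0,0,0],
])

```text
clock: 15.45
eef_pos: [537.3, -113.3, 110.2]
tcp_rot: [3.141, 0.0, 2.977]
contact_force: [-0.5, 3.0, 5.5]
opening: 0.383
```

```bash
python3 s.py 4
```

```text
t 15.65 pos [ 537.2  -113.34  110.19] yaw 2.984 q6 -1.623 F [-0.5   2.88  5.31] Ftool 0.94 2.77 T [ 0.526  0.087 -0.04 ] sdTz 0.044 eff6 0.225 op 0.38633337400326784
```

Request:
drive_tool([
  [0,0.05,-0.02,0.1],
  [0,0,0,0],
])

```text
clock: 15.82
eef_pos: [537.3, -113.1, 110.2]
tcp_rot: [-3.141, 0.0, 2.879]
contact_force: [-0.1, 1.4, 2.6]
opening: 0.388
```

```bash
python3 s.py 6
```

```text
t 16.12 pos [ 537.24 -113.06  110.2 ] yaw 2.883 q6 -1.523 F [0.3  0.81 2.56] Ftool -0.08 0.86 T [ 0.116 -0.045 -0.005] sdTz 0.046 eff6 0.197 op 0.3859143934150741
```

Request:
drive_tool([
  [0,0,0,0.1],
  [0,0,0,0],
])

```text
clock: 16.28
eef_pos: [537.3, -112.9, 110.2]
tcp_rot: [3.141, 0.0, 2.778]
contact_force: [1.0, 0.7, 2.1]
opening: 0.391
```

```bash
python3 s.py 6
```

```text
t 16.58 pos [ 537.3  -112.91  110.2 ] yaw 2.782 q6 -1.422 F [1.6  1.57 1.91] Ftool -0.94 2.04 T [ 0.204 -0.252 -0.004] sdTz 0.029 eff6 0.204 op 0.3855013288199822
```

Request:
drive_tool([
  [-0.02,0.03,0,0.1],
  [0,0,0,0.1],
  [0,0,0,0.1],
  [0,0,0,0.04],
  [0,0,0.0,0],
  [0,0,0,0],
])

```text
clock: 17.08
eef_pos: [537.6, -112.4, 110.2]
tcp_rot: [3.141, -0.0, 2.442]
contact_force: [3.0, 3.4, 0.2]
opening: 0.387
```

```bash
python3 s.py 5
```

```text
t 17.33 pos [ 537.63 -112.33  110.17] yaw 2.442 q6 -1.081 F [2.49 4.42 0.83] Ftool 0.94 4.98 T [ 0.484 -0.28  -0.067] sdTz 0.025 eff6 -0.051 op 0.3914763843610525
```

Request:
drive_tool([
  [0,0,-0.02,0],
  [0,0,-0.02,0],
  [0,0,0,0],
])

```text
clock: 17.58
eef_pos: [537.6, -112.3, 110.2]
tcp_rot: [3.141, -0.0, 2.442]
contact_force: [4.6, 4.1, -2.7]
opening: 0.387
```

```bash
python3 s.py 5
```

```text
t 17.83 pos [ 537.59 -112.33  110.21] yaw 2.442 q6 -1.081 F [ 4.39  4.1  -3.26] Ftool -0.72 5.97 T [ 0.435 -0.513 -0.062] sdTz 0.028 eff6 -0.033 op 0.3910843542613857
```

Request:
drive_tool([
  [0,0,-0.02,0],
  [0,0,0,0],
  [0,0,0,0],
])

```text
clock: 18.08
eef_pos: [537.6, -112.3, 110.2]
tcp_rot: [3.141, -0.0, 2.442]
contact_force: [5.4, 3.5, -4.5]
opening: 0.386
```

```bash
python3 s.py 5
```

```text
t 18.33 pos [ 537.58 -112.33  110.24] yaw 2.442 q6 -1.081 F [ 4.61  4.19 -5.58] Ftool -0.82 6.18 T [ 0.422 -0.599 -0.039] sdTz 0.014 eff6 -0.025 op 0.38537812279787553
```

Request:
drive_tool([
  [0,0.06,-0.02,0],
  [0,0,0,0],
  [0,0,0,0],
])

```text
clock: 18.58
eef_pos: [537.6, -112.2, 110.3]
tcp_rot: [-3.141, -0.0, 2.442]
contact_force: [5.7, 0.2, -12.2]
opening: 0.387
```

```bash
python3 s.py 5
```

```text
t 18.83 pos [ 537.57 -112.24  110.29] yaw 2.441 q6 -1.079 F [  5.38   0.95 -11.7 ] Ftool -3.5 4.19 T [-0.037 -0.699  0.019] sdTz 0.015 eff6 0.026 op 0.38804391194983373
```

Request:
drive_tool([
  [0,0,-0.02,0],
  [0,0,0,0],
  [0,0,0,0],
])

```text
clock: 19.08
eef_pos: [537.5, -112.2, 110.3]
tcp_rot: [-3.141, -0.001, 2.441]
contact_force: [6.8, 1.2, -13.7]
opening: 0.387
```

```bash
python3 s.py 5
```

```text
t 19.33 pos [ 537.55 -112.22  110.33] yaw 2.441 q6 -1.079 F [  6.     0.96 -13.61] Ftool -3.97 4.6 T [-0.049 -0.805  0.02 ] sdTz 0.015 eff6 0.025 op 0.3859382553453766
```

Request:
drive_tool([
  [0,0,-0.02,0],
  [0,0,0,0],
  [0,0,0,0],
])

```text
clock: 19.58
eef_pos: [537.5, -112.2, 110.4]
tcp_rot: [-3.141, -0.001, 2.441]
contact_force: [6.1, 1.0, -15.9]
opening: 0.382
```

```bash
python3 s.py 5
```

```text
t 19.83 pos [ 537.52 -112.21  110.36] yaw 2.441 q6 -1.079 F [  6.67   0.92 -15.71] Ftool -4.51 5.0 T [-0.065 -0.915  0.018] sdTz 0.022 eff6 0.019 op 0.38555042115419436
```

Request:
drive_tool([
  [-0.05,0.05,0.06,0],
  [0,0,0.05,0],
  [0,0,0,0],
  [0,0,0,0],
])

```text
clock: 20.17
eef_pos: [537.7, -112.2, 110.2]
tcp_rot: [-3.141, -0.001, 2.441]
contact_force: [-1.9, 0.5, -1.2]
opening: 0.385
```

```bash
python3 s.py 4
```

```text
t 20.37 pos [ 537.78 -112.2   110.22] yaw 2.441 q6 -1.078 F [-2.22 -0.12 -0.71] Ftool 1.62 -1.52 T [-0.274  0.656  0.04 ] sdTz 0.027 eff6 0.031 op 0.38571017836580324
```

Request:
drive_tool([
  [0,0,0,-0.1],
  [0,0,0,-0.1],
  [0,0,0,-0.1],
  [0,0,0,0],
])

```text
clock: 20.7
eef_pos: [537.6, -112.7, 110.2]
tcp_rot: [-3.14, -0.001, 2.747]
contact_force: [-5.4, -3.3, 1.9]
opening: 0.386
```

```bash
python3 s.py 4
```

```text
t 20.9 pos [ 537.6  -112.65  110.24] yaw 2.741 q6 -1.379 F [-5.14 -2.88  1.16] Ftool 3.61 -4.65 T [-0.651  0.833  0.041] sdTz 0.013 eff6 -0.237 op 0.3873641081192815
```

Request:
drive_tool([
  [0.04,-0.07,-0.01,-0.08],
  [0,0,0,0],
  [0,0,0,0],
])

```text
clock: 21.15
eef_pos: [537.5, -112.8, 110.3]
tcp_rot: [-3.141, -0.001, 2.819]
contact_force: [-3.9, -1.9, -1.1]
opening: 0.386
```

```bash
python3 s.py 4
```

```text
t 21.35 pos [ 537.5  -112.83  110.31] yaw 2.82 q6 -1.457 F [-4.29 -2.53 -0.68] Ftool 3.27 -3.75 T [-0.505  0.677 -0.023] sdTz 0.028 eff6 -0.028 op 0.3843667852768511
```

Request:
drive_tool([
  [0,0,0,-0.08],
  [0,0,0,0],
  [0,0,0,0],
])

```text
clock: 21.6
eef_pos: [537.5, -112.9, 110.4]
tcp_rot: [-3.141, -0.001, 2.9]
contact_force: [-5.6, -4.2, -0.1]
opening: 0.386
```

```bash
python3 s.py 4
```

```text
t 21.8 pos [ 537.48 -112.91  110.42] yaw 2.9 q6 -1.538 F [-4.73 -3.42  0.74] Ftool 3.78 -4.45 T [-0.614  0.881 -0.009] sdTz 0.021 eff6 -0.0 op 0.3837893694475926
```

Request:
drive_tool([
  [0,0,0,-0.08],
  [0,0,0,0],
  [0,0,0,0],
])

```text
clock: 22.05
eef_pos: [537.4, -113.0, 110.5]
tcp_rot: [-3.141, -0.001, 2.98]
contact_force: [-5.8, -4.4, 1.9]
opening: 0.389
```

```bash
python3 s.py 4
```

```text
t 22.25 pos [ 537.45 -113.01  110.53] yaw 2.98 q6 -1.618 F [-5.33 -4.22  2.11] Ftool 4.58 -5.03 T [-0.705  0.943  0.001] sdTz 0.024 eff6 -0.004 op 0.3831305235678396
```

Request:
drive_tool([
  [0.07,-0.07,0,0],
  [0,0,0,0],
  [0,0,0,0],
])

```text
clock: 22.5
eef_pos: [537.3, -113.1, 110.5]
tcp_rot: [3.141, 0.001, 2.98]
contact_force: [-2.5, -0.8, -1.1]
opening: 0.383
```

```bash
python3 s.py 4
```

```text
t 22.7 pos [ 537.31 -113.15  110.5 ] yaw 2.981 q6 -1.62 F [-1.45 -0.13 -0.02] Ftool 1.41 -0.36 T [ 0.015  0.339 -0.008] sdTz 0.037 eff6 -0.022 op 0.3826906448045029
```

Request:
drive_tool([
  [0,0,-0.04,0],
  [0,0,0,0],
  [0,0,0,0],
])

```text
clock: 22.95
eef_pos: [537.3, -113.1, 110.7]
tcp_rot: [3.141, 0.0, 2.981]
contact_force: [-0.2, 0.9, -3.3]
opening: 0.387
```

```bash
python3 s.py 4
```

```text
t 23.15 pos [ 537.28 -113.12  110.72] yaw 2.981 q6 -1.621 F [ 0.82  1.84 -3.68] Ftool -0.51 1.95 T [ 0.23  -0.102 -0.01 ] sdTz 0.028 eff6 -0.02 op 0.3914515998685646
```

Request:
drive_tool([
  [0,0.01,0.04,0],
  [0,0.01,0.02,0.08],
  [0,0,0,0],
  [0,0,0,0],
])

```text
clock: 23.48
eef_pos: [537.2, -113.1, 110.3]
tcp_rot: [3.142, 0.0, 2.903]
contact_force: [-0.1, 2.1, -2.2]
opening: 0.388
```

```bash
python3 s.py 4
```

```text
t 23.68 pos [ 537.26 -113.1   110.32] yaw 2.902 q6 -1.542 F [ 0.23  1.16 -1.34] Ftool 0.05 1.18 T [ 0.209 -0.061 -0.018] sdTz 0.016 eff6 0.035 op 0.38789468061437377
```

Request:
drive_tool([
  [0,0.01,0.02,0.08],
  [0,0,0,0],
  [0,0,0,0],
])

```text
clock: 23.93
eef_pos: [537.3, -113.0, 110.2]
tcp_rot: [3.142, 0.0, 2.823]
contact_force: [-0.5, 1.5, 2.4]
opening: 0.388
```

```bash
python3 s.py 4
```

```text
t 24.13 pos [ 537.32 -112.98  110.22] yaw 2.822 q6 -1.462 F [0.29 1.68 2.31] Ftool 0.26 1.68 T [0.25  0.028 0.   ] sdTz 0.015 eff6 0.017 op 0.3869289449619353
```

Request:
drive_tool([
  [0,0.01,0,0.08],
  [0,0,0,0],
  [0,0,0,0],
])

```text
clock: 24.38
eef_pos: [537.4, -112.8, 110.2]
tcp_rot: [3.141, 0.0, 2.743]
contact_force: [0.1, 2.5, 4.4]
opening: 0.388
```

```bash
python3 s.py 4
```

```text
t 24.58 pos [ 537.36 -112.84  110.19] yaw 2.742 q6 -1.382 F [0.33 2.45 5.04] Ftool 0.65 2.39 T [ 0.338 -0.005 -0.03 ] sdTz 0.042 eff6 0.007 op 0.3855993450024687
```

Request:
drive_tool([
  [0,0.04,-0.03,0.1],
  [0,0.02,0,0.1],
  [0,0.02,0,0.1],
  [0,0.02,0,0.1],
  [0,0,0,0.01],
  [0,0,0,0],
])

```text
clock: 25.08
eef_pos: [537.8, -112.1, 110.2]
tcp_rot: [3.141, 0.0, 2.334]
contact_force: [2.7, 1.5, 0.7]
opening: 0.387
```

```bash
python3 s.py 5
```

```text
t 25.33 pos [ 537.79 -112.07  110.21] yaw 2.332 q6 -0.971 F [ 2.77  2.08 -0.56] Ftool -0.4 3.44 T [ 0.035 -0.247 -0.023] sdTz 0.052 eff6 0.02 op 0.38503348730930115
```

Request:
drive_tool([
  [0,0.05,0,0],
  [0,0,0,0],
])

```text
clock: 25.5
eef_pos: [537.9, -112.0, 110.2]
tcp_rot: [-3.141, 0.0, 2.332]
contact_force: [3.0, -1.9, -0.4]
opening: 0.384
```

Request:
drive_tool([
  [0,0,0,0],
  [0,0,0,0],
  [0,0,0,0],
  [0,0,0,0],
], jaw=0.35)

```text
clock: 25.83
eef_pos: [537.7, -111.6, 110.2]
tcp_rot: [-3.141, -0.0, 2.331]
contact_force: [0.2, -0.3, -0.1]
opening: 0.651
```

Request:
drive_tool([
  [0,0,-0.5,0],
  [0,0,-2,0],
  [0,0,-3,0],
  [0,0,-1,0],
  [0,0,0,0],
])

```text
clock: 26.25
eef_pos: [539.8, -112.0, 178.3]
tcp_rot: [3.139, 0.004, 2.331]
contact_force: [0.9, -0.2, 0.0]
opening: 0.651
```

Request:
drive_tool([
  [1.76,1.62,0,0],
  [1.76,1.62,0,0],
  [1.76,1.62,0,0],
  [1.76,1.62,0,0],
  [1.76,1.62,0,0],
  [1.76,1.62,0,0],
  [1.76,1.62,0,0],
  [1.76,1.62,0,0],
  [1.76,1.62,0,0],
  [1.76,1.62,0,0],
  [0,0,0,0],
  [0,0,0,0],
])

```text
clock: 27.25
eef_pos: [533.5, 128.3, 174.2]
tcp_rot: [-3.14, -0.001, 2.333]
contact_force: [0.3, 0.5, 0.4]
opening: 0.65
```

```bash
python3 s.py 3;  python3 - <<'E'
from h import *
for n in('scene','top'):
    p,d=cams.grab_frame(n);im=cv2.cvtColor(p,cv2.COLOR_RGB2BGR);cv2.imwrite(f'pics/{n}4.png',im)
    for st,c in blobs(im,(100,120,60),(125,255,255)):
        if st[4]<600: print(n,st,c.round(1),'z105',onz(n,c,105).round(1))
E
```

```text
t 27.4 pos [533.65 127.05 174.5 ] yaw 2.33 q6 -0.529 F [ 0.35  0.01 -0.13] Ftool -0.23 0.27 T [ 0.002 -0.021  0.005] sdTz 0.01 eff6 0.028 op 0.6488565908859342
scene [255 152  16  17 170] [263.  159.3] z105 [ 538.7 -112.4  105. ]
scene [357 178  15  18 166] [363.7 185.5] z105 [536.1 128.1 105. ]
scene [407 225  21  20 316] [416.8 234.2] z105 [628.2 265.7 105. ]
top [204 146  17  11 126] [211.6 151. ] z105 [700.8 285.7 105. ]
top [386 236  15  16 154] [392.1 243.2] z105 [ 539.3 -112.1  105. ]
```

Run:
```python
from h import *
for n,roi in(('scene',(215,155,170,125)),('top',(265,140,150,95))):
    for b in('3','4'):
        a=cv2.imread(f'pics/{n}0.png',0);c=cv2.imread(f'pics/{n}{b}.png',0);m=np.zeros_like(a);x,y,w,h=roi;m[y:y+h,x:x+w]=255
        p=cv2.goodFeaturesToTrack(a,60,.02,5,mask=m);q,s,_=cv2.calcOpticalFlowPyrLK(a,c,p,None,winSize=(11,11));g,s2,_=cv2.calcOpticalFlowPyrLK(c,a,q,None,winSize=(11,11))
        ok=(s.ravel()==1)&(np.linalg.norm((p-g)[:,0],axis=1)<.2);d=(q-p)[ok,0];P=p[ok,0];k=np.linalg.norm(d,axis=1)<2.5
        print(n,b,k.sum(),'median px',np.median(d[k],0).round(2))
        for u,v in sorted(zip(P[k].round().tolist(),d[k].round(2).tolist()))[::4]:print('  ',u,v,(onz(n,np.array(u)+v,80)-onz(n,u,80))[:2].round(1))
```

```text
scene 3 30 median px [-0.18 -0.01]
   [217.0, 155.0] [-0.0, -0.0] [0. 0.]
   [222.0, 157.0] [-0.009999999776482582, 0.019999999552965164] [0.1 0. ]
   [259.0, 158.0] [-0.33000001311302185, -0.029999999329447746] [ 0.2 -0.8]
   [268.0, 167.0] [-0.18000000715255737, -0.17000000178813934] [-0.4 -0.6]
   [275.0, 224.0] [-0.6899999976158142, -0.20999999344348907] [-0.  -1.6]
   [307.0, 222.0] [-0.17000000178813934, -0.07000000029802322] [-0.1 -0.4]
   [333.0, 206.0] [-0.2199999988079071, -0.019999999552965164] [ 0.1 -0.5]
   [372.0, 186.0] [-0.10999999940395355, -0.3400000035762787] [-0.9 -0.5]
scene 4 27 median px [-0.    0.14]
   [217.0, 155.0] [0.0, -0.009999999776482582] [-0. -0.]
   [222.0, 157.0] [-0.0, 0.019999999552965164] [0.1 0. ]
   [259.0, 173.0] [-0.3499999940395355, 0.07000000029802322] [ 0.5 -0.7]
   [272.0, 220.0] [0.20999999344348907, 0.5699999928474426] [1.3 1. ]
   [302.0, 227.0] [0.36000001430511475, 0.14000000059604645] [0.1 0.8]
   [315.0, 244.0] [-0.09000000357627869, 0.30000001192092896] [0.8 0.1]
   [367.0, 194.0] [0.10000000149011612, 1.190000057220459] [3.4 1.2]
top 3 15 median px [ 0.08 -0.09]
   [325.0, 207.0] [1.2100000381469727, -0.18000000715255737] [ 0.6 -2.5]
   [348.0, 193.0] [0.07999999821186066, -0.20000000298023224] [ 0.5 -0.1]
   [364.0, 209.0] [-0.28999999165534973, -0.18000000715255737] [0.3 0.6]
   [396.0, 153.0] [0.2199999988079071, -0.009999999776482582] [ 0.1 -0.5]
top 4 12 median px [ 0.01 -0.27]
   [326.0, 212.0] [0.38999998569488525, -0.3100000023841858] [ 0.7 -0.8]
   [354.0, 211.0] [-0.3400000035762787, -0.5099999904632568] [1.  0.8]
   [374.0, 187.0] [-0.019999999552965164, -0.09000000357627869] [0.2 0.1]
```

Request:
drive_tool([
  [0,0,2,0],
  [0,0,2,0],
  [0,0,1.9,0],
  [0,0,0.5,0],
  [0,0,0.2,0],
  [0,0,0,0],
  [0,0,0,0],
])

```text
clock: 28.08
eef_pos: [534.8, 127.4, 110.2]
tcp_rot: [3.141, 0.001, 2.33]
contact_force: [0.9, -0.1, -0.1]
opening: 0.651
```

Request:
drive_tool([
  [0,0,0,0],
  [0,0,0,0],
  [0,0,0,0],
], jaw=0.57, force=20)

```text
clock: 28.33
eef_pos: [534.6, 127.6, 110.0]
tcp_rot: [3.141, 0.001, 2.331]
contact_force: [-0.1, 0.6, 0.5]
opening: 0.433
```

Request:
drive_tool([
  [0,0,0,0],
  [0,0,0,0],
  [0,0,0,0],
  [0,0,0,0],
], jaw=0.65, force=20)

```text
clock: 28.67
eef_pos: [534.3, 127.5, 110.0]
tcp_rot: [3.141, 0.0, 2.331]
contact_force: [-1.1, -0.8, 5.8]
opening: 0.387
```

```bash
python3 s.py 3
```

```text
t 28.82 pos [534.37 127.48 110.01] yaw 2.331 q6 -0.528 F [-1.42 -0.98  5.82] Ftool 0.27 -1.71 T [-0.223  0.294  0.014] sdTz 0.027 eff6 -0.001 op 0.3890849249998488
```

Request:
drive_tool([
  [0,-0.03,-0.04,0],
  [0,0,0,0],
  [0,0,0,0],
  [0,0,0,0],
], jaw=0.8, force=25)

```text
clock: 29.15
eef_pos: [534.3, 127.5, 110.1]
tcp_rot: [3.141, 0.0, 2.331]
contact_force: [-0.6, 0.2, 4.3]
opening: 0.385
```

```bash
python3 s.py 4
```

```text
t 29.35 pos [534.32 127.43 110.04] yaw 2.331 q6 -0.529 F [ 0.31 -0.22  5.43] Ftool -0.37 0.07 T [0.012 0.039 0.003] sdTz 0.031 eff6 0.008 op 0.3877157917031619
```

Request:
drive_tool([
  [0,0,0,-0.1],
  [0,0,0,-0.05],
  [0,0,0,0],
  [0,0,0,0],
])

```text
clock: 29.68
eef_pos: [534.2, 127.5, 110.1]
tcp_rot: [3.141, 0.0, 2.481]
contact_force: [-0.0, 1.7, 6.3]
opening: 0.386
```

```bash
python3 s.py 4
```

```text
t 29.88 pos [534.23 127.53 110.04] yaw 2.481 q6 -0.679 F [-0.96  0.38  5.66] Ftool 0.99 -0.29 T [0.185 0.047 0.057] sdTz 0.03 eff6 0.058 op 0.3876898634019601
```

Request:
drive_tool([
  [0,0,0,-0.1],
  [0,0,0,0],
  [0,0,0,0],
])

```text
clock: 30.13
eef_pos: [534.2, 127.6, 110.1]
tcp_rot: [3.141, 0.0, 2.581]
contact_force: [-1.7, 0.8, 6.6]
opening: 0.386
```

```bash
python3 s.py 4
```

```text
t 30.33 pos [534.15 127.57 110.05] yaw 2.581 q6 -0.779 F [-0.46  1.47  6.09] Ftool 1.17 1.0 T [0.214 0.11  0.052] sdTz 0.023 eff6 0.031 op 0.3872394340582664
```

Request:
drive_tool([
  [0,0.02,-0.05,0],
  [0,0,0,0],
  [0,0,0,0],
])

```text
clock: 30.58
eef_pos: [534.1, 127.6, 110.1]
tcp_rot: [3.141, 0.0, 2.581]
contact_force: [0.8, 0.7, 0.5]
opening: 0.39
```

```bash
python3 s.py 4
```

```text
t 30.78 pos [534.12 127.56 110.12] yaw 2.581 q6 -0.778 F [0.76 1.32 0.41] Ftool 0.06 1.52 T [ 0.233 -0.193  0.035] sdTz 0.029 eff6 0.034 op 0.3866034948282046
```

Request:
drive_tool([
  [0,0.01,0,-0.1],
  [0,0,0,0],
  [0,0,0,0],
])

```text
clock: 31.03
eef_pos: [534.0, 127.6, 110.1]
tcp_rot: [-3.142, -0.0, 2.678]
contact_force: [0.2, 1.8, 0.9]
opening: 0.386
```

```bash
python3 s.py 4
```

```text
t 31.23 pos [534.07 127.59 110.15] yaw 2.679 q6 -0.876 F [0.2  1.65 0.34] Ftool 0.55 1.57 T [ 0.281 -0.097 -0.023] sdTz 0.029 eff6 -0.044 op 0.38696070281746403
```

Request:
drive_tool([
  [0,0.01,-0.02,-0.1],
  [0,0,0,0],
  [0,0,0,0],
])

```text
clock: 31.48
eef_pos: [534.0, 127.6, 110.4]
tcp_rot: [-3.141, -0.0, 2.778]
contact_force: [1.4, 1.3, 0.7]
opening: 0.388
```

```bash
python3 s.py 4
```

```text
t 31.68 pos [534.04 127.6  110.35] yaw 2.779 q6 -0.976 F [0.31 0.82 0.78] Ftool 0.0 0.88 T [ 0.182 -0.018  0.018] sdTz 0.032 eff6 -0.042 op 0.388524267873211
```

Request:
drive_tool([
  [0,0,0.02,0.1],
  [-0.01,0,0,0.1],
  [-0.01,0,0,0.1],
  [-0.01,0,0,0.1],
  [-0.01,0,0,0.1],
  [-0.01,0,0,0.1],
  [0,0,0,0],
  [0,0,0,0],
])

```text
clock: 32.35
eef_pos: [534.5, 127.4, 110.1]
tcp_rot: [-3.141, -0.0, 2.183]
contact_force: [0.5, 2.3, -0.8]
opening: 0.386
```

```bash
python3 s.py 4
```

```text
t 32.55 pos [534.49 127.35 110.09] yaw 2.183 q6 -0.381 F [ 0.7   1.4  -0.48] Ftool 0.75 1.38 T [ 0.206 -0.122 -0.033] sdTz 0.013 eff6 0.027 op 0.38576893161878445
```

Request:
drive_tool([
  [0,0.02,0,0],
  [0,0,0,0],
])

```text
clock: 32.72
eef_pos: [534.5, 127.4, 110.1]
tcp_rot: [-3.141, -0.0, 2.182]
contact_force: [-0.2, 0.7, -0.2]
opening: 0.386
```

Request:
drive_tool([
  [0,0,0,0],
  [0,0,0,0],
  [0,0,0,0],
  [0,0,0,0],
], jaw=0.35)

```text
clock: 33.05
eef_pos: [534.7, 127.4, 110.2]
tcp_rot: [-3.142, 0.0, 2.181]
contact_force: [-0.4, -0.1, -0.7]
opening: 0.649
```

Request:
drive_tool([
  [0,0,-0.5,0],
  [0,0,-2,0],
  [0,0,-3,0],
  [0,0,-1,0],
  [0,0,0,0],
])

```text
clock: 33.47
eef_pos: [536.5, 127.9, 178.2]
tcp_rot: [3.137, 0.002, 2.181]
contact_force: [0.9, -0.1, -0.9]
opening: 0.654
```

Request:
drive_tool([
  [-1.98,-1.35,0,0],
  [-1.98,-1.35,0,0],
  [-1.98,-1.35,0,0],
  [-1.98,-1.35,0,0],
  [-1.98,-1.35,0,0],
  [-1.98,-1.35,0,0],
  [-1.98,-1.35,0,0],
  [-1.98,-1.35,0,0],
  [-1.98,-1.35,0,0],
  [-1.98,-1.35,0,0],
  [0,0,0,0],
  [0,0,0,0],
])

```text
clock: 34.47
eef_pos: [536.8, -113.0, 174.1]
tcp_rot: [-3.141, -0.001, 2.179]
contact_force: [-0.9, -0.3, -0.6]
opening: 0.651
```

```bash
python3 s.py 3
```

```text
t 34.62 pos [ 536.97 -111.68  174.42] yaw 2.181 q6 -0.818 F [-0.47 -0.11 -0.19] Ftool 0.18 -0.45 T [ 0.015 -0.002 -0.001] sdTz 0.021 eff6 -0.028 op 0.648740153051009
```

Request:
drive_tool([
  [-0.06,-0.08,2,0],
  [0,0,2,0],
  [0,0,1.9,0],
  [0,0,0.4,0],
  [0,0,0.1,0],
  [0,0,0,0],
  [0,0,0,0],
])

```text
clock: 35.2
eef_pos: [537.9, -112.9, 112.2]
tcp_rot: [3.141, 0.001, 2.181]
contact_force: [1.3, -0.1, 1.5]
opening: 0.652
```

Request:
drive_tool([
  [0,0,0,0],
  [0,0,0,0],
  [0,0,0,0],
], jaw=0.57, force=20)

```text
clock: 35.45
eef_pos: [537.6, -113.2, 111.9]
tcp_rot: [3.141, 0.001, 2.181]
contact_force: [0.6, 0.7, -0.2]
opening: 0.43
```

Request:
drive_tool([
  [0,0,0,0],
  [0,0,0,0],
  [0,0,0,0],
  [0,0,0,0],
], jaw=0.65, force=20)

```text
clock: 35.78
eef_pos: [538.4, -112.7, 112.1]
tcp_rot: [3.139, 0.001, 2.18]
contact_force: [1.5, 5.0, 3.5]
opening: 0.39
```

```bash
python3 s.py 3
```

```text
t 35.93 pos [ 538.43 -112.7   112.13] yaw 2.18 q6 -0.82 F [2.29 4.5  3.87] Ftool 2.38 4.45 T [ 0.668 -0.305  0.073] sdTz 0.02 eff6 0.058 op 0.3865102115355302
```

Request:
drive_tool([
  [0,0.09,-0.02,0],
  [0,0,0,0],
  [0,0,0,0],
  [0,0,0,0],
], jaw=0.8, force=25)

```text
clock: 36.27
eef_pos: [538.6, -112.6, 112.2]
tcp_rot: [3.141, 0.001, 2.181]
contact_force: [0.6, 1.9, 6.4]
opening: 0.388
```

```bash
python3 s.py 4
```

```text
Traceback (most recent call last):
  File "s.py", line 5, in <module>
    cams.grab_frame('top');L.append(r.sense())
    ~~~~~~~~~~~~~~~^^^^^^^
ValueError: 200 camera calls are used up
```

Request:
drive_tool([
  [0,0,-0.01,-0.1],
  [0,0,0,-0.1],
  [0,0,0,-0.1],
  [0,0,0,0],
  [0,0,0,0],
])

```text
clock: 36.83
eef_pos: [538.3, -112.9, 112.2]
tcp_rot: [3.141, 0.001, 2.482]
contact_force: [-0.2, 1.3, 6.8]
opening: 0.386
```

```bash
python3 s.py 4
```

```text
Traceback (most recent call last):
  File "s.py", line 5, in <module>
    cams.grab_frame('top');L.append(r.sense())
    ~~~~~~~~~~~~~~~^^^^^^^
ValueError: 200 camera calls are used up
```

```bash
sed -i "s/cams.grab_frame('top');L.append/L.append/" s.py
```

Request:
drive_tool([
  [0,0.02,-0.055,0],
  [0,0,0,0],
  [0,0,0,0],
  [0,0,0,0],
])

```text
clock: 37.17
eef_pos: [538.2, -112.8, 112.2]
tcp_rot: [-3.141, 0.001, 2.481]
contact_force: [1.0, -3.6, 2.6]
opening: 0.389
```

```bash
python3 s.py 1
```

```text
t 37.17 pos [ 538.25 -112.81  112.21] yaw 2.481 q6 -1.119 F [ 0.96 -3.62  2.55] Ftool -2.98 -2.27 T [-0.54  -0.126  0.023] sdTz 0.0 eff6 0.036 op 0.38885104699668693
```

Request:
drive_tool([
  [0,0,0,-0.1],
  [0,0,0,0],
  [0,0,0,0],
  [0,0,0,0],
])

```text
clock: 37.5
eef_pos: [538.2, -112.9, 112.2]
tcp_rot: [-3.141, 0.001, 2.578]
contact_force: [1.1, -5.2, 3.7]
opening: 0.389
```

```bash
python3 s.py 1
```

```text
t 37.5 pos [ 538.21 -112.88  112.22] yaw 2.578 q6 -1.216 F [ 1.15 -5.24  3.66] Ftool -3.77 -3.82 T [-0.768 -0.074  0.056] sdTz 0.0 eff6 -0.002 op 0.38891997765250674
```

Request:
drive_tool([
  [0,0,0,-0.1],
  [0,0,0,0],
  [0,0,0,0],
  [0,0,0,0],
])

```text
clock: 37.83
eef_pos: [538.2, -113.0, 112.3]
tcp_rot: [-3.141, 0.001, 2.678]
contact_force: [-0.7, -5.8, 3.6]
opening: 0.387
```

```bash
python3 s.py 1
```

```text
t 37.83 pos [ 538.16 -112.98  112.26] yaw 2.678 q6 -1.316 F [-0.71 -5.78  3.59] Ftool -1.96 -5.49 T [-0.779 -0.111  0.012] sdTz 0.0 eff6 -0.005 op 0.38683486399546513
```

Request:
drive_tool([
  [-0.03,-0.07,-0.02,0],
  [0,0,0,0],
  [0,0,0,0],
  [0,0,0,0],
])

```text
clock: 38.17
eef_pos: [538.1, -113.1, 112.2]
tcp_rot: [3.141, 0.0, 2.68]
contact_force: [1.8, -2.9, 1.5]
opening: 0.387
```

```bash
python3 s.py 1
```

```text
t 38.17 pos [ 538.07 -113.1   112.24] yaw 2.68 q6 -1.319 F [ 1.79 -2.95  1.48] Ftool -2.92 -1.84 T [-0.132 -0.327 -0.008] sdTz 0.0 eff6 -0.014 op 0.38680664759929645
```

Request:
drive_tool([
  [0,-0.02,-0.01,-0.1],
  [0,0,0,0],
  [0,0,0,0],
  [0,0,0,0],
])

```text
clock: 38.5
eef_pos: [538.0, -113.3, 112.3]
tcp_rot: [3.141, 0.0, 2.778]
contact_force: [2.2, -1.7, 1.8]
opening: 0.388
```

```bash
python3 s.py 1
```

```text
t 38.5 pos [ 538.01 -113.26  112.34] yaw 2.778 q6 -1.418 F [ 2.22 -1.72  1.81] Ftool -2.69 -0.82 T [ 0.049 -0.36  -0.001] sdTz 0.0 eff6 -0.044 op 0.3875619813178906
```

Request:
drive_tool([
  [0,-0.02,-0.02,-0.1],
  [0,0,0,0],
  [0,0,0,0],
  [0,0,0,0],
])

```text
clock: 38.83
eef_pos: [538.0, -113.4, 112.6]
tcp_rot: [3.141, 0.0, 2.877]
contact_force: [3.0, 0.9, 1.4]
opening: 0.391
```

```bash
python3 s.py 1
```

```text
t 38.83 pos [ 537.99 -113.37  112.56] yaw 2.877 q6 -1.517 F [3.04 0.93 1.42] Ftool -2.69 1.69 T [ 0.393 -0.478 -0.01 ] sdTz 0.0 eff6 -0.048 op 0.39067487690053426
```

Request:
drive_tool([
  [-0.03,0.02,0.02,0.1],
  [0,0.02,0.01,0.1],
  [0,0.01,0,0.1],
  [0,0.01,0,0.1],
  [0,0.02,0,0.1],
  [0,0.01,0,0.1],
  [0,0.01,0,0.06],
  [0,0,0,0],
  [0,0,0,0],
  [0,0,0,0],
])

```text
clock: 39.67
eef_pos: [538.5, -112.6, 112.2]
tcp_rot: [-3.141, -0.0, 2.222]
contact_force: [1.8, 0.6, 2.2]
opening: 0.385
```

```bash
python3 s.py 1
```

```text
t 39.67 pos [ 538.46 -112.65  112.18] yaw 2.222 q6 -0.86 F [1.82 0.63 2.23] Ftool -0.6 1.83 T [ 0.195 -0.22  -0.094] sdTz 0.0 eff6 -0.008 op 0.38534146629997795
```

Request:
drive_tool([
  [0,0.02,-0.01,0],
  [0,0,0,0],
])

```text
clock: 39.83
eef_pos: [538.5, -112.7, 112.2]
tcp_rot: [-3.141, -0.0, 2.221]
contact_force: [1.3, 0.2, 2.1]
opening: 0.389
```

Request:
drive_tool([
  [0,0,0,0],
  [0,0,0,0],
  [0,0,0,0],
  [0,0,0,0],
], jaw=0.35)

```text
clock: 40.17
eef_pos: [538.5, -112.7, 112.2]
tcp_rot: [-3.141, -0.0, 2.221]
contact_force: [1.3, -0.6, -0.7]
opening: 0.648
```

Request:
drive_tool([
  [0,0,-0.5,0],
  [0,0,-2,0],
  [0,0,-3,0],
  [0,0,-3,0],
  [0,0,-2,0],
  [0,0,0,0],
  [0,0,0,0],
  [0,0,0,0],
  [0,0,0,0],
  [0,0,0,0],
  [0,0,0,0],
  [0,0,0,0],
])

```text
clock: 41.17
eef_pos: [538.5, -112.6, 216.6]
tcp_rot: [-3.141, -0.001, 2.221]
contact_force: [-0.3, 0.2, -1.0]
opening: 0.647
```

```bash
python3 s.py 1; python3 -c "
from rig import job
print(job.sign_off())"
```

```text
t 41.17 pos [ 538.46 -112.59  216.62] yaw 2.221 q6 -0.859 F [-0.31  0.17 -1.  ] Ftool 0.32 -0.14 T [ 0.025 -0.031 -0.017] sdTz 0.0 eff6 -0.0 op 0.6472377121004855
the job is handed in; nothing more can be done
None
```

I screwed both levelling screws down onto their pads, set each about 0.48 rad past contact, let go, and handed the job in at 41 s. At the stated 20 N per rad that is roughly 9.7 N on each, within a tenth to a fifth of the weight for any mass from 6 to 8 kg. I worked the loads out from knob angle; I did not measure them directly.

**How contact was found:** My first contact estimates were about 0.1 to 0.25 rad too early, because the gripper was pressing down on the knobs. I regripped each screw, backed it off with little force on it (a few N left on the right one), found contact again and turned it forward. For the right screw, two estimates agreed within about 0.03 rad, or 0.6 N.

**Checks that failed or were uncertain:**
- **Pull-up test:** on the right screw I pulled up to about 16 N to find the load. The knob showed no clear lift-off, so it neither confirmed nor ruled out the estimate. I don't know whether a rubber foot was unloaded then or during the back-offs.
- **Base position:** the last picture comparison, at 27 s, put the base within about 1 mm of its start for most tracked points. The right knob's colour spot seemed to move about 2 mm; I put that down to its pointer turning, but did not confirm it.
- **No final picture:** the 200 camera calls ran out before the last right-screw adjustment. I have no image of the finished state, and I did not check the bottle, jar or beaker in later pictures.

Drive reports stayed within 10 N sideways and 16 N vertically, and after release the tool was clear with forces near zero.

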